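Lock the cap on the water-filter unit

TASK

Close the water-filter unit: put its cap on the collar with the cross pin through the two slots, then keep it pressed down lightly and turn it clockwise (seen from above) until it drops into its locked detent, fully home, and let go. Press and turn gently: do not force the sprung seat down hard or wrench it round, and leave the glasses and the lemon where they are.

Things in the scene. Friction and masses are not known exactly. Their poses are not given: they have to be found in the camera images.
- cap: Bayonet cap, 0.24 to 0.39 kg, upright on the worktop: steel disc with a skirt, 88 mm across, and on top a black grip bar 50 long x 14 wide x 26 high. Origin: centre of the skirt's underside; z up; x along the bar. Disc top at z = 23.5 mm, bar from there up to 49.5 mm, edges rounded 3 mm. The same after a half turn. Fully home, its origin is 47.5 mm above the unit's underside.
- cap_pin (a point): Middle of the cap's cross pin, on the cap's axis 5 mm above its origin, same axes. The pin, hidden in the skirt (inner diameter 80), is square, 8 x 8 mm, 60 long (lower edges rounded 1.5), smooth, parallel to the grip bar, at the foot of a shank 36 mm in diameter that reaches from z = 1 mm of this point up to the disc.
- filter_unit: Fixed white water-filter unit, 150 x 140 x 45.5 mm, with a steel collar 72 mm across and 19.5 mm high in the middle of its top and two pipe stubs at the back. Origin: centre of its underside on the worktop; z up; x toward the pipe stubs.
- collar_mouth (a point): Centre of the collar's mouth, 65 mm above the unit's origin, same axes. Its flange, 3 mm thick, has a hole of 40 mm diameter and two slots 13 mm wide along +x and -x, reaching 32.5 mm from the centre. The cap's pin passes only there (bar along x, either way round) and lands 12.5 mm below the mouth on the seat's flat track: cap origin 51.5 mm above the unit's underside, unlocked.
- seat_track (a point): On the unit's axis, level with the track, 12.5 mm under the mouth; does not turn with the seat. Pressed lightly and turned clockwise from above, the pin slides to a groove 11.6 mm wide and drops 4 mm. The groove lies 0.92 to 1.50 rad past the slots, different each time, hidden by a limp black membrane: felt as push-back vanishing. Without pressure the pin passes over it; a stop comes some 0.5 rad farther.
- seat_press (a joint): How far the sprung seat under the collar is pressed down, m (0 = up, 0.006 at its end). Its spring gives 8 N per mm.
- seat_twist (a joint): How far the sprung seat is wound clockwise by the cap's pin, rad (0 = at rest). Its spring gives 6 N m per rad; it shows friction or, in the groove, the pin pushing on a groove wall. It says nothing of where the groove lies.
- tumbler: Glass tumbler, bystander, 80 mm across, 88 mm high; origin at the centre of its underside.
- tumbler_b: Second such tumbler, bystander, 80 mm across, 88 mm high; origin at the centre of its underside.
- lemon: Lemon, bystander, 71 x 53 x 51 mm; origin at the centre of its underside.
- shot_glass: Small glass, bystander, 48 mm across, 61 mm high; origin at the centre of its underside.
Things that resemble listed ones, but are neither listed nor needed, are in the scene too. What is shaped like the cap but purple is not meant.

How it is judged:
By the outcome, as a careful person would: the job done as asked, in the order asked, and still so for the second after the job is handed in, with the robot touching nothing.
It also fails if it takes over 64 s, if anything falls off the work surface, if the arm or the gripper's body presses on something with over 40 N, if the wrist force passes 120 N, or if a joint passes its speed limit or range.

ROBOT

A 6-joint arm with a two-finger parallel gripper is mounted at the origin on a cart in front of the work surface, level with it; the furniture and walls round the work are solid. World frame = base frame: x ahead of the robot, y to its left, z up, the work surface at z = 0. Lengths are in mm, angles in rad, forces in N, time in s.
With the tool pointing down it reaches from about 400 to 925 mm from the base axis. Payload 12.5 kg.
Tool frame: the origin (TCP) lies on the mounting face of the last link; the fingertips stand 190 mm ahead of it and the grasp point (between the pads) lies 171 mm ahead of it (env.tcp_to_tips is the distance from the TCP to the fingertips, in mm); x points along the fingers, y is the direction in which the jaws open and shut, and the axes are right-handed (so a half turn about x gives the same grasp; the last joint's range is limited). The gripper opens to 95 mm and grips with 3 to 60 N. Pads are 20 mm wide; open, the fingers measure 119 mm over their backs; the gripper's body (75 mm by 180 mm) begins 59 mm behind the grasp point.
Start: joints at [1.243, 0.491, 1.559, -0, 1.092, -0.106], TCP at [137.467, 609.695, 404.761] pointing down, gripper open.
Joint ranges: [-3.1, 3.1], [-0.84, 2.19], [0.05, 2.79], [-1.13, 4.28], [0.06, 2.93], [-2.69, 2.69]. Speed limits (rad/s): [2.22, 2.22, 2.79, 3.14, 3.14, 3.14].

INTERFACE

Orientations are given as [roll, pitch, yaw] about the fixed x, y, z axes, in that order (R = Rz(yaw) Ry(pitch) Rx(roll)).
In Python, from cell import monitor, cams, job, env gives the robot as it stands. The module is installed in compiled form; this text tells all that it offers.
- The arm moves only by the tool apply_moves, never from a script. Its argument "series" is a list of rows, each a list of 3 entries, a list of its own where there are three numbers: the closure, from -1 (fully open) to 1 (shut), so that 0 is half open, then the shift along the tool's x, y, z in cm, then the turn about the tool's x in rad. A call has 1 to 20 rows; each row is the pose to reach, as a shift and turn from the pose commanded when the call began, along the tool's axes at that moment; what a row does not reach only later rows make up. A row lasts 1/8 s, in which the tool goes at most 62.5 mm and 10.7 degrees, less where a joint would pass 70% of its speed; a pose out of reach is approached as far as the arm can. A call with a gripper value outside its range is refused whole. The fingers move at their own pace and stop on an object; the grip force is fixed at half the most. Time passes only in rows, so rows that repeat a pose let the fingers close. It gives the time, the measured TCP pose, the force and the opening at its end, in the units of the state.
- monitor.state(): the state, without advancing time (a new reading comes with each control period).
- cams.read_camera(name): name is "scene" or "side" or "wrist"; returns a dict with "image" (420x560x3 uint8, red, green, blue), "fx", "fy", "cx", "cy" (pixels), "position" and "orientation" of the camera in the world. Camera axes: x right, y down, z forward; pixel columns grow to the right and rows downward; lengths in mm; the calibration is good to about 2 mm. The wrist camera is an equidistant fisheye: a pixel r from the principal point sees the ray r / f radians off the axis. A picture is of the moment at which its call begins. There is no depth.
- job.job_done(): hands the job in, once; it reports no verdict.
The state is a dict: "t": time; "joints": joint angles; "qvel": joint speeds; "tau": joint torques, N m; "eef_pos": TCP position; "tcp_rot": TCP orientation; "ft_force": force on the tool from outside, world axes, zero at the start; "moment": the same for the moment, N m; "opening": opening from 0.0 (shut) to 1.0 (fully open).
Only numpy, scipy, OpenCV 4.12 (cv2) and the standard library are available. Lean on these libraries where they do the work, as an engineer would, in place of code of your own. Each camera call takes 0.05 s, during which the arm holds its last target. There are 200 camera calls.

## Working session

There is one attempt and no reset: what is moved stays moved. The work goes in short steps, Python scripts to look and compute and a tool call to move; the robot and the scene stay as the last step left them, time stands still between calls to the robot, and variables do not carry over. Pictures are saved under pics/ and viewed, about 8 in all and at most 12, crops included, and the job is handed in when it is done.

Besides the shell and the picture viewer there is one more tool, called after ">>>" as name(argument=value, ...) on one line, values as JSON. apply_moves: Moves the arm, as the interface text tells. Its arguments: {"type":"object","properties":{"series":{"type":"array"}},"required":["series"]}

```bash
mkdir -p pics
cat > h.py <<'E'
from cell import monitor, cams, job, env
import numpy as np, cv2
from scipy.spatial.transform import Rotation as R
def snap(n,f=None):
    c=cams.read_camera(n)
    if f: cv2.imwrite('pics/'+f,cv2.cvtColor(c['image'],cv2.COLOR_RGB2BGR))
    return c
def rot(c):
    o=np.array(c['orientation'],float)
    return o if o.shape==(3,3) else R.from_euler('xyz',o).as_matrix()
def ray(c,u,v,fish=False):
    x=(u-c['cx'])/c['fx'];y=(v-c['cy'])/c['fy']
    if fish:
        r=np.hypot(x,y); s=np.sin(r)/max(r,1e-9); d=np.array([x*s,y*s,np.cos(r)])
    else: d=np.array([x,y,1.])
    return np.array(c['position'],float),rot(c)@d
def onz(c,u,v,z,fish=False):
    p,d=ray(c,u,v,fish); return p+d*(z-p[2])/d[2]
def proj(c,P,fish=False):
    q=rot(c).T@(np.array(P,float)-np.array(c['position']))
    if fish:
        r=np.hypot(q[0],q[1]);t=np.arctan2(r,q[2]);k=t/max(r,1e-9);return c['cx']+c['fx']*q[0]*k,c['cy']+c['fy']*q[1]*k
    return c['cx']+c['fx']*q[0]/q[2],c['cy']+c['fy']*q[1]/q[2]
E
python3 - <<'E'
from h import *
for n in ['scene','side','wrist']:
    c=snap(n,n+'0.png'); print(n,c['fx'],c['cx'],c['cy'],c['position'],c['orientation'])
print(monitor.state(),env.tcp_to_tips)
a=[cv2.imread(f'pics/{n}0.png') for n in ['scene','side']]
E
```

```text
scene 533.2324755426104 279.48585244906974 208.9255245669216 [-102.03558491 -984.79272982 1208.91843754] [-2.45040418 -0.00719724 -0.73641497]
side 540.8506541851666 283.3170076452877 217.6011504713371 [  243.90576455 -1356.57202257   671.46179652] [-2.06056327 -0.02530513 -0.24751353]
wrist 325.19226210127806 278.57256021926645 209.47275627285393 [ 57.04136773 628.73176679 383.84102455] [2.84489837e+00 1.42937866e-03 1.34815089e+00]
{'t': 0.15, 'joints': array([ 1.24341028e+00,  4.91394163e-01,  1.55930480e+00, -3.66807941e-07,
        1.09173564e+00, -1.05593807e-01]), 'qvel': array([ 3.40884371e-05, -1.62344071e-03, -2.91905375e-03,  8.41690853e-04,
       -3.61368122e-04,  7.01450166e-05]), 'tau': array([ 2.09743812e-03, -6.12898922e+01, -2.58277667e+01,  6.92774984e-02,
        4.73179249e-02, -1.23905252e-04]), 'eef_pos': array([137.45229144, 609.67205917, 404.3142674 ]), 'tcp_rot': array([-1.67600368,  1.56995438, -1.89779575]), 'ft_force': array([0.46494232, 0.5568188 , 0.602856  ]), 'moment': array([-0.02699032, -0.00108343, -0.00829833]), 'opening': 1.0013805193569916} 190.1
```

View pics/scene0.png

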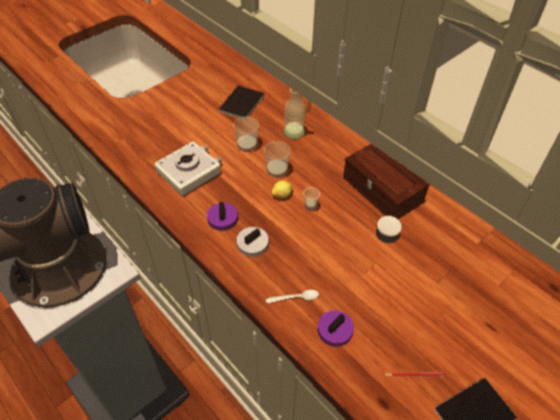

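View pics/side0.png

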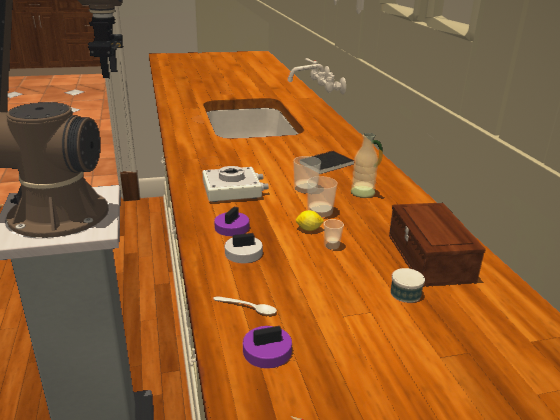

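Candidates, as scene pixels:
- Grey-steel disc with black bar at (253,240).
- Purple lookalikes at (222,215) and (336,328).
- White-lidded jar at (388,228).

By the description the cap is the steel one at (253,240), side view (243,247). The filter unit is at (188,165), with the tumblers at (246,135) and (277,158), the lemon at (282,189) and the shot glass at (311,198). I'll check the choice in a close crop and measure.

Run:
```python
from h import *
c=snap('scene');im=cv2.cvtColor(c['image'],cv2.COLOR_RGB2BGR)
s=snap('side');js=cv2.cvtColor(s['image'],cv2.COLOR_RGB2BGR)
a=cv2.resize(im[125:275,140:300],None,fx=2.5,fy=2.5,interpolation=2); b=cv2.resize(js[150:290,185:295],None,fx=2.5,fy=2.5,interpolation=2)
o=np.zeros((375,a.shape[1]+b.shape[1],3),np.uint8);o[:,:400]=a;o[:b.shape[0],400:]=b
cv2.imwrite('pics/crop1.png',o)
for n,p,zs in [('cap top',(253,238),23.5),('purp',(222,215),20),('collar',(186,160),65),('tumb',(277,158),40),('tb',(246,135),40),('lem',(282,189),25),('shot',(311,198),30)]:
    print(n,onz(c,*p,zs).round())
for n,p,zs in [('cap top',(243,247),23.5),('collar',(231,174),65),('tumb',(321,197),40),('tb',(306,175),40)]:
    print(n,onz(s,*p,zs).round())
```

```text
cap top [ 439. -292.   24.]
purp [ 427. -169.   20.]
collar [459.  40.  65.]
tumb [ 685. -118.   40.]
tb [681.  26.  40.]
lem [ 619. -213.   25.]
shot [ 656. -299.   30.]
cap top [ 431. -303.   24.]
collar [458.  23.  65.]
tumb [ 678. -118.   40.]
tb [680.  32.  40.]
```

View pics/crop1.png

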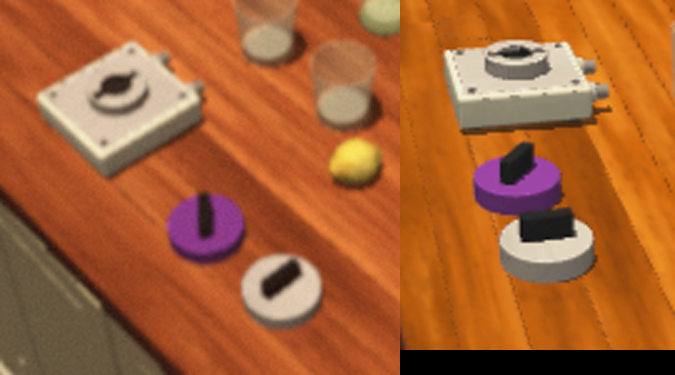

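```bash
cat >> h.py <<'E'
def T():
    s=monitor.state();return s,np.array(s['eef_pos']),R.from_euler('xyz',s['tcp_rot']).as_matrix()
def go(P):
    s,p,M=T(); return (M.T@(np.array(P)-p)/10).round(2)
E
python3 - <<'E'
from h import *
s,p,M=T();print(M.round(3));print(go([455,30,404]),go([437,-180,404]));c=cams.read_camera('wrist');print(M.T@(np.array(c['position'])-p), (M.T@rot(c)).round(3))
E
```

```text
[[-0.     0.22   0.976]
 [-0.     0.976 -0.22 ]
 [-1.    -0.    -0.   ]]
[  0.07 -49.56  43.73] [  0.08 -70.44  46.59]
[ 20.39811672   0.93882545 -82.63855123] [[ 0.    -0.292  0.956]
 [ 1.    -0.001 -0.001]
 [ 0.001  0.956  0.292]]
```

>>> apply_moves(series=[[-1, [0, -10, 9], -0.05], [-1, [0, -20, 18], -0.1], [-1, [0, -30, 27], -0.15], [-1, [0, -40, 36], -0.2], [-1, [0, -49.5, 43.7], -0.2], [-1, [0, -49.5, 43.7], -0.2], [-1, [0, -49.5, 43.7], -0.2], [-1, [0, -49.5, 43.7], -0.2], [-1, [0, -49.5, 43.7], -0.2], [-1, [0, -49.5, 43.7], -0.2], [-1, [0, -49.5, 43.7], -0.2], [-1, [0, -49.5, 43.7], -0.2], [-1, [0, -49.5, 43.7], -0.2], [-1, [0, -49.5, 43.7], -0.2], [-1, [0, -49.5, 43.7], -0.2], [-1, [0, -49.5, 43.7], -0.2]])

```text
t: 2.3
eef_pos: [454.7, 31.1, 404.8]
tcp_rot: [0.537, 1.571, 0.516]
ft_force: [0.2, -0.6, -0.5]
opening: 0.999
```

Run:
```python
from h import *
s,p,M=T();print(s['t'],p,s['joints'].round(3));c=snap('wrist','w1.png')
import pickle;pickle.dump(c,open('w1.pkl','wb'))
print(proj(c,[458,32,65],True)); print(go([437,-270,404]))
```

```text
2.3 [454.72294794  31.13828555 404.79968001] [-0.077  0.251  1.955  0.     0.935 -1.627]
(np.float64(278.8284905055395), np.float64(198.1905064947631))
[  0.08 -30.13  -1.14]
```

View pics/w1.png

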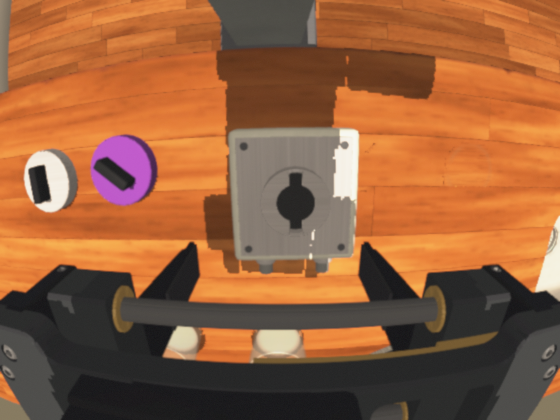

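The unit sits at pixel (295,201) with slots running almost vertically in the image. The steel cap is at the left, (48,182). I'll measure the mouth and go over to the cap.

```bash
cat >> h.py <<'E'
def dark(c,u,v,z,w=40,th=75,fish=True):
    """centroid + axis direction (world, at height z) of dark blob nearest u,v"""
    g=cv2.cvtColor(c['image'],cv2.COLOR_RGB2GRAY); m=(g<th).astype(np.uint8)
    k=np.zeros_like(m);k[int(v-w):int(v+w),int(u-w):int(u+w)]=1;m*=k
    n,l,st,ce=cv2.connectedComponentsWithStats(m)
    i=max(range(1,n),key=lambda i:st[i][4]); 
    vv,uu=np.nonzero(l==i); P=np.array([onz(c,a,b,z,fish)[:2] for a,b in zip(uu,vv)])
    (cx,cy),(a,b),_=cv2.minAreaRect(P.astype(np.float32))
    C=np.cov(P.T);wv,V=np.linalg.eigh(C);ax=V[:,1]; ax=ax*np.sign(ax[0] or 1)
    return dict(n=st[i][4],box=st[i][:4],px=ce[i].round(1),mean=P.mean(0).round(1),rect=(round(cx,1),round(cy,1),round(a,1),round(b,1)),ang=np.arctan2(ax[1],ax[0]).round(3))
E
python3 - <<'E'
from h import *
import pickle;c=pickle.load(open('w1.pkl','rb'))
for th in (30,45,60): print(dark(c,295,201,65,th=th))
# unit outline corners pixels at top z=45.5
for p in [(244,146),(344,146),(249,249),(341,247)]: print(onz(c,*p,45.5,True).round(1))
print(onz(c,39,182,49.5,True))
E
```

```text
Traceback (most recent call last):
  File "h.py", line 33, in dark
    i=max(range(1,n),key=lambda i:st[i][4]);
ValueError: max() iterable argument is empty
```

>>> apply_moves(series=[[-1, [0, -6, -0.2], 0], [-1, [0, -12, -0.4], 0], [-1, [0, -18, -0.6], 0], [-1, [4, -24, -0.8], 0], [-1, [8, -30, -1], 0], [-1, [10, -32, -1.1], 0], [-1, [10, -32, -1.1], 0], [-1, [10, -32, -1.1], 0]])

```text
t: 3.35
eef_pos: [437.0, -288.5, 305.0]
tcp_rot: [1.873, 1.57, 1.852]
ft_force: [0.1, 0.0, -0.0]
opening: 1.001
```

Run:
```python
from h import *
s,p,M=T();print(s['t'],p,s['joints'].round(3));c=snap('wrist','w2.png')
import pickle;pickle.dump(c,open('w2.pkl','wb'))
u,v=proj(c,[436,-297,49.5],True);print(u,v)
for th in (40,60): print(dark(c,u,v,49.5,w=45,th=th))
```

```text
3.35 [ 436.9921725  -288.51584661  305.00972355] [-0.71   0.48   1.912  0.     0.749 -2.259]
266.50207051597846 221.73386611910132
{'n': np.int32(618), 'box': array([267, 185,  18,  64], dtype=int32), 'px': array([275.6, 215.4]), 'mean': array([ 431.3, -289.9]), 'rect': (432.6, -289.9, 50.8, 11.1), 'ang': np.float64(0.023)}
{'n': np.int32(1026), 'box': array([266, 184,  19,  65], dtype=int32), 'px': array([275.5, 216. ]), 'mean': array([ 431.8, -290. ]), 'rect': (432.4, -290.0, 51.9, 12.3), 'ang': np.float64(0.022)}
```

View pics/w2.png

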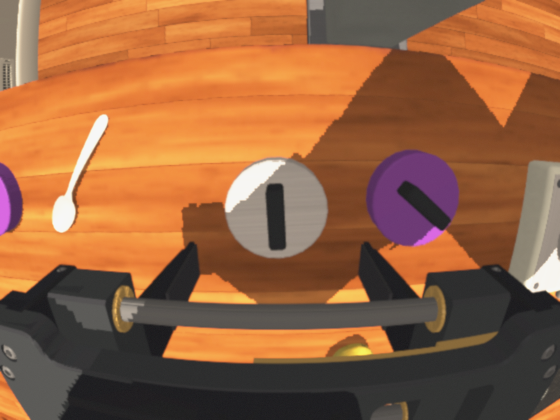

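Steel cap at (277,208) with the bar at (275,216), nearly along the tool's z. The purple one is at (412,197). Next I refine the cap and the mouth.

Run:
```python
from h import *
import pickle
c=pickle.load(open('w2.pkl','rb'))
hsv=cv2.cvtColor(c['image'],cv2.COLOR_RGB2HSV)
m=((hsv[...,1]<70)&(hsv[...,2]>70)).astype(np.uint8)
k=np.zeros_like(m);cv2.circle(k,(277,208),62,1,-1);m*=k
m=cv2.morphologyEx(m,cv2.MORPH_OPEN,np.ones((3,3)))
cs=max(cv2.findContours(m,0,1)[0],key=cv2.contourArea)
H=cv2.convexHull(cs)[:,0]
for z in (23.5,0):
    P=np.array([onz(c,a,b,z,True)[:2] for a,b in H],np.float32);print(z,cv2.minEnclosingCircle(P),P.min(0),P.max(0))
c=pickle.load(open('w1.pkl','rb'))
g=cv2.cvtColor(c['image'],cv2.COLOR_RGB2GRAY);print(g[201,265:325:3],g[160:245:3,295])
for p in [(244,146),(344,146),(249,249),(341,247)]: print(onz(c,*p,45.5,True).round(1))
for th in (35,45,55): print(dark(c,295,201,65,w=40,th=th))
o=cv2.resize(c['image'][120:280,220:370],None,fx=3,fy=3,interpolation=2);cv2.imwrite('pics/c2.png',o[...,::-1])
```

```text
23.5 ((434.5506896972656, -289.7928161621094), 44.37257766723633) [ 390.6893  -333.26453] [ 478.4294  -246.71819]
0 ((441.74993896484375, -290.1441650390625), 48.36588668823242) [ 393.94125 -337.52817] [ 489.57755 -243.19305]
[126 126 125 125  58  39  39  38  39  39  39  38  37  39  39  39  44 122
 121 122] [127 126 112 129  95  40  39  38  38  38  39  39  40  38  40  38  40  40
  40  40  39  38  40  84 111 123 128 128 128]
[405.8  -3.3  45.5]
[407.5 101.8  45.5]
[522.4  -3.4  45.5]
[522.6 102.1  45.5]Traceback (most recent call last):
  File "<stdin>", line 15, in <module>
  File "h.py", line 33, in dark
    i=max(range(1,n),key=lambda i:st[i][4]);
ValueError: max() iterable argument is empty
```

Run:
```python
from h import *
import pickle
c=pickle.load(open('w1.pkl','rb'))
for th in (60,75,90): print(dark(c,295,201,65,w=40,th=th))
s,p,M=T();d=np.array([434.5,-290,0])
print(p,go([434.5,-290,216+20]),go([434.5,-290,217]), np.arctan2(M[1,1],M[0,1])-np.pi/2)
```

```text
{'n': np.int32(1229), 'box': array([277, 173,  37,  56], dtype=int32), 'px': array([295.2, 201.5]), 'mean': array([462. ,  48.7]), 'rect': (461.8, 49.5, 37.3, 54.0), 'ang': np.float64(0.0)}
{'n': np.int32(1298), 'box': array([277, 173,  37,  56], dtype=int32), 'px': array([295.2, 201.5]), 'mean': array([462. ,  48.7]), 'rect': (462.0, 48.1, 56.2, 37.8), 'ang': np.float64(-0.006)}
{'n': np.int32(1370), 'box': array([276, 173,  39,  57], dtype=int32), 'px': array([295.2, 201.5]), 'mean': array([462. ,  48.7]), 'rect': (461.8, 49.5, 39.0, 56.8), 'ang': np.float64(-0.001)}
[ 437.08596227 -288.18739019  305.46657514] [ 6.95 -0.18 -0.26] [ 8.85 -0.18 -0.26] -0.02114971098314844
```

>>> apply_moves(series=[[-1, [3, -0.18, -0.26], -0.04], [-1, [6, -0.18, -0.26], -0.04], [-1, [8, -0.18, -0.26], -0.04], [-1, [8.85, -0.18, -0.26], -0.04], [-1, [8.85, -0.18, -0.26], -0.04], [0.4, [8.85, -0.18, -0.26], -0.04], [1, [8.85, -0.18, -0.26], -0.04], [1, [8.85, -0.18, -0.26], -0.04], [1, [8.85, -0.18, -0.26], -0.04], [1, [8.85, -0.18, -0.26], -0.04], [1, [8.85, -0.18, -0.26], -0.04], [1, [8.85, -0.18, -0.26], -0.04], [1, [8.85, -0.18, -0.26], -0.04]])

```text
t: 5.03
eef_pos: [434.3, -290.7, 216.2]
tcp_rot: [1.487, 1.571, 1.505]
ft_force: [1.0, -0.4, -0.4]
opening: 0.219
```

Run:
```python
from h import *
s,p,M=T();print(s['t'],p,s['joints'].round(3),s['opening'],s['ft_force'].round(1),np.arctan2(M[1,1],M[0,1])-np.pi/2)
print(go([462,48.7-125,p[2]+110]))
```

```text
5.025 [ 434.27497713 -290.71659683  216.17008779] [-0.716  0.626  1.975  0.     0.541 -2.306] 0.21891323837068694 [ 1.  -0.4 -0.4] 0.018232164788146932
[-11.    21.39   3.16]
```

>>> apply_moves(series=[[1, [0, 0, 0], 0], [1, [0, 0, 0], 0], [1, [0, 0, 0], 0], [1, [0, 0, 0], 0], [1, [-1, 0, 0], 0], [1, [-4, 0, 0], 0], [1, [-8, 1, 0], 0], [1, [-11, 5, 1], 0], [1, [-11, 10, 2], 0.02], [1, [-11, 15, 3], 0.02], [1, [-11, 19, 3.2], 0.02], [1, [-11, 21.4, 3.2], 0.02], [1, [-11, 21.4, 3.2], 0.02], [1, [-11, 21.4, 3.2], 0.02], [1, [-11, 21.4, 3.2], 0.02]])

```text
t: 6.9
eef_pos: [462.4, -77.0, 326.3]
tcp_rot: [-0.218, 1.571, -0.221]
ft_force: [1.0, 0.6, -2.8]
opening: 0.146
```

Run:
```python
from h import *
s,p,M=T();print(s['t'],p,s['joints'].round(3),s['opening'],s['ft_force'].round(1),np.arctan2(M[1,1],M[0,1])-np.pi/2)
c=snap('wrist','w3.png')
u,v=proj(c,[462,48.7,65],True);print(u,v)
for th in (60,75,90): print(dark(c,u,v,65,w=50,th=th))
```

```text
6.9 [462.3944958  -77.02222321 326.3087941 ] [-0.306  0.383  2.02   0.     0.738 -1.874] 0.1456968318178149 [ 1.   0.6 -2.8] -0.002901936239483538
427.24487228358464 218.4699143489105
{'n': np.int32(295), 'box': array([422, 185,  23,  63], dtype=int32), 'px': array([434.8, 217.8]), 'mean': array([461.8,  56.3]), 'rect': (460.7, 56.8, 55.1, 18.1), 'ang': np.float64(0.047)}
{'n': np.int32(1368), 'box': array([408, 185,  38,  64], dtype=int32), 'px': array([426.7, 218.1]), 'mean': array([461.8,  48.3]), 'rect': (461.0, 49.9, 35.1, 51.2), 'ang': np.float64(-0.037)}
{'n': np.int32(1463), 'box': array([407, 185,  39,  64], dtype=int32), 'px': array([426.4, 218.2]), 'mean': array([461.9,  48. ]), 'rect': (461.6, 49.4, 36.1, 53.4), 'ang': np.float64(-0.034)}
```

View pics/w3.png

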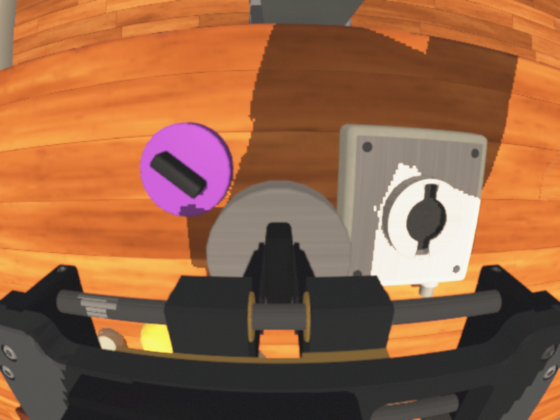

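Cap held at (278,240), mouth at (426,218). The slot length came out short, so I'll check the centre with a circle fit to the hole alone, plus the screws.

Run:
```python
from h import *
import pickle
w1=pickle.load(open('w1.pkl','rb')); w3=dict(w1); w3['image']=cv2.imread('pics/w3.png')[...,::-1].copy()
M=T()[2]; 
c=cams.read_camera('wrist')
for c,u,v,th in ((w1,295,201,80),(c,426,218,90)):
    g=cv2.cvtColor(c['image'],cv2.COLOR_RGB2GRAY); m=(g<th).astype(np.uint8);k=np.zeros_like(m);k[v-40:v+40,u-30:u+26]=1
    cs=max(cv2.findContours(m*k,0,1)[0],key=cv2.contourArea)[:,0]
    P=np.array([onz(c,a,b,65,True)[:2] for a,b in cs]); print('ext',P.min(0),P.max(0))
    q=P[abs(P[:,1]-48.5)>9]; A=np.c_[2*q,np.ones(len(q))]; x=np.linalg.lstsq(A,(q**2).sum(1),rcond=None)[0]
    print('circle',x[:2],np.sqrt(x[2]+x[0]**2+x[1]**2),len(q))
    sl=P[abs(P[:,1]-48.5)<6]; f=sl[sl[:,0]>484]; n=sl[sl[:,0]<440]; print('slots',f.mean(0),n.mean(0))
    # screws
    r=g[v-90:v+75,u-80:u+70]
sc=[onz(c,*p,45.5,True)[:2].round(1) for p in [(367,147),(475,153),(357,274),(456,268)]];print(sc,np.mean(sc,0))
# cap disc near rim
hsv=cv2.cvtColor(c['image'],cv2.COLOR_RGB2HSV)
s,p,_=T();z=p[2]-216.2+23.5
m=((hsv[...,1]<60)&(hsv[...,2]>50)).astype(np.uint8);k=np.zeros_like(m);k[175:262,205:353]=1
cs=max(cv2.findContours(m*k,0,1)[0],key=cv2.contourArea);H=cv2.convexHull(cs)[:,0];H=H[(H[:,1]<245)]
q=np.array([onz(c,a,b,z,True)[:2] for a,b in H]);A=np.c_[2*q,np.ones(len(q))]; x=np.linalg.lstsq(A,(q**2).sum(1),rcond=None)[0]
print('cap',x[:2],np.sqrt(x[2]+x[0]**2+x[1]**2),'tcp',p)
```

```text
ext [432.21669479  29.92523223] [490.77511221  67.95544568]
circle [463.24311735  48.79704554] 18.97388487650032 69
slots [489.56856927  46.61310265] [433.93187931  46.67649097]
ext [433.0279774   30.00710949] [489.11732327  66.71627931]
circle [463.58430466  48.25634494] 17.952015191106018 73
slots [487.47813947  48.19329921] [435.43871106  48.43607833]
[array([406.3,  -3.7]), array([406.3, 103. ]), array([522.1,  -4.1]), array([521.7, 101.8])] [464.1   49.25]
cap [473.686056   -58.58571166] 63.38984287536972 tcp [462.36448428 -76.90263986 326.19479713]
```

>>> apply_moves(series=[[1, [0, 4, 0.05], 0], [1, [0, 9, 0.1], 0], [1, [0, 12.5, 0.1], 0], [1, [1.5, 12.5, 0.1], 0], [1, [3.6, 12.5, 0.1], 0], [1, [3.6, 12.5, 0.1], 0], [1, [3.6, 12.5, 0.1], 0], [1, [3.6, 12.5, 0.1], 0]])

```text
t: 8.0
eef_pos: [463.7, 48.6, 290.9]
tcp_rot: [0.066, 1.57, 0.063]
ft_force: [0.0, -0.5, -3.0]
opening: 0.146
```

Run:
```python
from h import *
s,p,M=T();print(s['t'],p,s['ft_force'].round(1),s['opening'],np.arctan2(M[1,1],M[0,1])-np.pi/2)
print(go([463.2,48.4,280]))
a=snap('scene')['image'];b=snap('side')['image']
o=np.hstack([cv2.resize(a[115:215,130:250],(480,400)),cv2.resize(b[130:230,180:280],(400,400))])
cv2.imwrite('pics/c4.png',o[:,:800,::-1])
```

```text
8.0 [463.7434868   48.59826164 290.89588009] [ 0.  -0.5 -3. ] 0.1461150964165859 -0.002211416855976811
[ 1.09 -0.02 -0.06]
```

>>> apply_moves(series=[[1, [0.5, 0, 0], 0], [1, [0.9, 0, 0], 0], [1, [1.1, 0, 0], 0], [1, [1.25, 0, 0], 0], [1, [1.4, 0, 0], 0], [1, [1.4, 0, 0], 0]])

```text
t: 8.85
eef_pos: [463.6, 48.8, 276.1]
tcp_rot: [2.455, 1.571, 2.454]
ft_force: [0.9, -0.3, -2.5]
opening: 0.145
```

>>> apply_moves(series=[[1, [0.2, 0, 0], 0], [1, [0.4, 0, 0], 0], [1, [0.6, 0, 0], 0], [1, [0.75, 0, 0], 0], [1, [0.8, 0, 0], 0], [1, [0.8, 0, 0], 0]])

```text
t: 9.6
eef_pos: [463.6, 48.8, 268.2]
tcp_rot: [1.441, 1.571, 1.439]
ft_force: [0.4, 0.6, -2.4]
opening: 0.146
```

>>> apply_moves(series=[[1, [0.05, 0, 0], 0], [1, [0.1, 0, 0], 0], [1, [0.1, 0, 0], 0]])

```text
t: 9.98
eef_pos: [463.6, 48.8, 267.3]
tcp_rot: [0.42, 1.571, 0.418]
ft_force: [-0.3, 0.4, 0.5]
opening: 0.146
```

>>> apply_moves(series=[[1, [0.05, 0, 0], 0], [1, [0.1, 0, 0], 0], [1, [0.1, 0, 0], 0]])

```text
t: 10.35
eef_pos: [463.6, 48.8, 266.5]
tcp_rot: [0.194, 1.57, 0.192]
ft_force: [-2.1, 0.5, 6.6]
opening: 0.146
```

>>> apply_moves(series=[[1, [0.03, 0, 0], 0.04], [1, [0.03, 0, 0], 0.14], [1, [0.03, 0, 0], 0.24], [1, [0.03, 0, 0], 0.3], [1, [0.03, 0, 0], 0.3]])

```text
t: 10.98
eef_pos: [463.9, 48.8, 266.4]
tcp_rot: [0.315, 1.569, 0.012]
ft_force: [-0.1, 0.4, 6.6]
opening: 0.144
```

```bash
cat > st.py <<'E'
from h import *
s,p,M=T();print(s['t'],p.round(2),s['ft_force'].round(1),s['moment'].round(2),s['opening'].round(3),'yaw',(np.arctan2(M[1,1],M[0,1])-np.pi/2).round(3))
E
python3 st.py
```

```text
Traceback (most recent call last):
  File "st.py", line 2, in <module>
    s,p,M=T();print(s['t'],p.round(2),s['ft_force'].round(1),s['moment'].round(2),s['opening'].round(3),'yaw',(np.arctan2(M[1,1],M[0,1])-np.pi/2).round(3))
                                                                                  ^^^^^^^^^^^^^^^^^^
AttributeError: 'float' object has no attribute 'round'
```

>>> apply_moves(series=[[1, [0.04, 0, 0], 0.1], [1, [0.04, 0, 0], 0.2], [1, [0.04, 0, 0], 0.3], [1, [0.04, 0, 0], 0.4], [1, [0.04, 0, 0], 0.5], [1, [0.04, 0, 0], 0.5]])

```text
t: 11.72
eef_pos: [464.0, 48.8, 266.1]
tcp_rot: [0.803, 1.569, -0.001]
ft_force: [0.4, 0.6, 8.8]
opening: 0.145
```

```bash
sed -i "s/s\['opening'\].round(3)/s['opening']/" st.py; python3 st.py
```

```text
11.725 [463.97  48.82 266.14] [0.4 0.6 8.8] [-0.02 -0.02  0.01] 0.14500793418798985 yaw -0.803
```

>>> apply_moves(series=[[1, [0, 0, 0], 0.04], [1, [0, 0, 0], 0.08], [1, [0, 0, 0], 0.08]])

```text
t: 12.1
eef_pos: [464.0, 48.8, 266.1]
tcp_rot: [0.88, 1.569, -0.002]
ft_force: [-0.3, 0.3, 7.8]
opening: 0.145
```

>>> apply_moves(series=[[1, [0, 0, 0], 0.05], [1, [0, 0, 0], 0.05]])

```text
t: 12.35
eef_pos: [464.0, 48.8, 266.1]
tcp_rot: [0.936, 1.569, 0.003]
ft_force: [0.5, -0.1, 8.7]
opening: 0.146
```

>>> apply_moves(series=[[1, [0, 0, 0], 0.05], [1, [0, 0, 0], 0.05]])

```text
t: 12.6
eef_pos: [464.1, 48.8, 266.1]
tcp_rot: [1.006, 1.568, 0.023]
ft_force: [1.1, 1.4, 7.3]
opening: 0.143
```

>>> apply_moves(series=[[1, [0, 0, 0], 0.05], [1, [0, 0, 0], 0.05]])

```text
t: 12.85
eef_pos: [464.1, 48.8, 266.1]
tcp_rot: [1.043, 1.568, 0.011]
ft_force: [0.6, 0.1, 7.2]
opening: 0.145
```

```bash
python3 st.py
```

```text
12.85 [464.09  48.84 266.07] [0.6 0.1 7.2] [-0.06 -0.33  0.02] 0.14547337826302695 yaw -1.032
```

>>> apply_moves(series=[[1, [0, 0, 0], 0.05], [1, [0, 0, 0], 0.05]])

```text
t: 13.1
eef_pos: [464.0, 48.8, 266.0]
tcp_rot: [1.048, 1.569, -0.034]
ft_force: [0.5, -0.6, 6.3]
opening: 0.144
```

>>> apply_moves(series=[[1, [0, 0, 0], 0.05], [1, [0, 0, 0], 0.05]])

```text
t: 13.35
eef_pos: [463.6, 48.8, 265.4]
tcp_rot: [-2.662, 1.571, 2.49]
ft_force: [0.4, 0.4, -2.8]
opening: 0.148
```

The push-back vanished at about 1.13 rad, so I'm feeding down to home, about 4 mm below first contact.

>>> apply_moves(series=[[1, [0.05, 0, 0], 0], [1, [0.1, 0, 0], 0], [1, [0.1, 0, 0], 0]])

```text
t: 13.72
eef_pos: [463.6, 48.8, 264.4]
tcp_rot: [-2.715, 1.571, 2.437]
ft_force: [-0.5, 0.8, -2.2]
opening: 0.141
```

```bash
python3 st.py
```

```text
13.725 [463.59  48.82 264.44] [-0.5  0.8 -2.2] [-0.06  0.03  0.02] 0.1413992757065214 yaw -1.131
```

>>> apply_moves(series=[[1, [0.05, 0, 0], 0], [1, [0.1, 0, 0], 0], [1, [0.1, 0, 0], 0]])

```text
t: 14.1
eef_pos: [463.6, 48.8, 263.6]
tcp_rot: [1.844, 1.571, 0.712]
ft_force: [-0.3, 0.6, -0.1]
opening: 0.144
```

>>> apply_moves(series=[[1, [0.05, 0, 0], 0], [1, [0.08, 0, 0], 0], [1, [0.08, 0, 0], 0]])

```text
t: 14.48
eef_pos: [463.5, 48.8, 263.6]
tcp_rot: [1.14, 1.57, 0.008]
ft_force: [-3.5, 0.0, 15.2]
opening: 0.143
```

```bash
python3 st.py
```

```text
14.475 [463.49  48.84 263.58] [-3.5  0.  15.2] [-0.1   0.85  0.02] 0.1433827049446995 yaw -1.132
```

Rigid stop 3.9 mm below first contact, so it is home. Next I relieve the press, let go and lift.

>>> apply_moves(series=[[1, [-0.06, 0, 0], 0], [1, [-0.06, 0, 0], 0], [0.4, [-0.06, 0, 0], 0], [-0.2, [-0.06, 0, 0], 0], [-0.2, [-0.06, 0, 0], 0], [-0.2, [-0.06, 0, 0], 0], [-0.2, [-0.06, 0, 0], 0], [-0.2, [-0.06, 0, 0], 0], [-0.2, [-1, 0, 0], 0], [-0.2, [-4, 0, 0], 0], [-0.2, [-9, 0, 0], 0], [-0.2, [-13, 0, 0], 0], [-0.2, [-13, 0, 0], 0], [-0.2, [-13, 0, 0], 0]])

```text
t: 16.23
eef_pos: [463.2, 48.8, 392.6]
tcp_rot: [-2.588, 1.571, 2.563]
ft_force: [0.0, -0.4, -0.4]
opening: 0.601
```

```bash
python3 st.py
python3 - <<'E'
from h import *
c=snap('wrist');b=snap('side')['image'];a=snap('scene')['image']
u,v=proj(c,[463.5,48.6,97],True);print(u,v)
print(dark(c,u,v,97,w=50,th=60))
cv2.imwrite('pics/end.png',np.hstack([cv2.resize(c['image'],(400,300)),cv2.resize(b[130:280,180:380],(400,300))])[...,::-1])
E
```

```text
16.225 [463.23  48.82 392.56] [ 0.  -0.4 -0.4] [-0.07  0.05 -0.02] 0.6008923170802994 yaw -1.132
278.0127881486682 209.03253384340474
{'n': np.int32(777), 'box': array([272, 178,  15,  57], dtype=int32), 'px': array([278.8, 205.5]), 'mean': array([462.9,  51.6]), 'rect': (463.4, 50.9, 12.5, 51.7), 'ang': np.float64(-1.125)}
```

View pics/end.png

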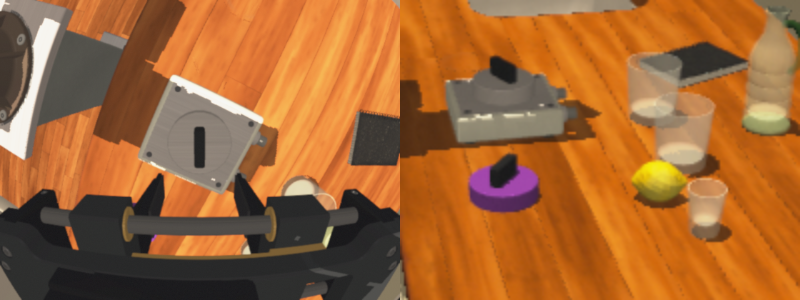

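The cap sits level on the collar with its bar at -1.125 rad, wrist inset about (199,147). The glasses and lemon look unmoved and the gripper is clear, so I'm handing in.

```bash
python3 -c "
from cell import job; print(job.job_done())"
```

```text
the job is handed in; nothing more can be done
None
```

The cap is on the filter unit and locked, and the job was handed in at about 16 s of the 64 s allowed; no verdict was reported.

- **Fitting and turning:** I gripped the steel cap by its bar and lowered its pin through the slots. I turned it clockwise with about 11 N on the seat until the push-back vanished at about 1.13 rad.
- **Going home:** I fed it down to a firm stop 3.9 mm below first contact, against the 4 mm expected. The wrist force reading peaked at about 15 N there and the twist moment stayed near zero.
- **Last checks:** after letting go, the force read about zero. The bar stands at −1.125 rad, matching the tool's −1.132 rad. In the side picture the cap looks level and the glasses and lemon look unmoved; I compared those by eye only.
- **What disagreed:**
  - The slots measured about 56 mm long instead of 65 mm, so I took the mouth's centre from the hole's circle and the screws.
  - The final bar centre read about 2 to 3 mm off in y from the tool axis. I put this down to the bar's side faces counting as dark in the tilted view, and did not measure it again.

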